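Stand the screw-top bottle on the round coaster

TASK

Pick up the shorter of the two blue glass bottles, the one with the broad metal screw-top lid, and stand it upright in the middle of the round cork coaster (not the square one), so that no part of its base hangs over the coaster's edge. Set it down without dropping it, and leave the taller bottle standing where it is.

Things in the scene. Friction and masses are not known exactly. Their poses are not given: they have to be found in the camera images.
- bottle: Shorter blue glass bottle, round, loose, 0.2 to 0.45 kg, 146 mm tall. Origin: centre of its underside; z up its axis. Body 62 mm in diameter up to 82 mm above the base, then a shoulder to a neck of 28 mm diameter at 106 to 116 mm. Plain aluminium screw-top lid, 36 mm in diameter, from 116 to 146 mm; it is tight, does not turn, and the bottle can be lifted by it from above.
- coaster: Round cork coaster, a flat disc 92 mm in diameter and 10 mm thick, stuck to the board so that it does not slide. Origin: centre of its underside, at board height; its top is 10 mm above.
- tall_bottle: The taller blue glass bottle, to be left alone: loose, 200 mm tall, body 72 mm in diameter up to 105 mm, narrowing to a slim neck of about 27 mm with a small 22 mm cork stopper. Origin: centre of its underside, z up.
- square_coaster: Square cork coaster, 92 mm by 92 mm and 10 mm thick, stuck to the board; not the one to use. Origin: centre of its underside.

How it is judged (in metres and radians):
At the end, for the whole second after the job is handed in: The shorter bottle stands at rest and upright (within 0.1 rad) on top of the round coaster with its axis within 15 mm of the coaster's centre, so that its base does not overhang; the taller bottle still stands upright within 30 mm of where it was (horizontal distance between bottle and coaster below 0.015 m and z of bottle in the frame of coaster between 0.006 and 0.014 m and angle between each of bottle, tall_bottle's own z axis and vertical below 0.1 rad and linear speed of bottle below 0.02 m/s and distance of tall_bottle from where it was at the start of the episode below 0.03 m); the robot touches nothing.
It fails at once if the shorter bottle is dropped (falls freely, out of the fingers, faster than 0.6 m/s) (linear speed of bottle above 0.6 m/s and contact force between the fingers and bottle below 0.05 N).
It fails at once if the taller bottle is pushed more than 30 mm or knocked over (distance of tall_bottle from where it was at the start of the episode above 0.03 m or angle between tall_bottle's own z axis and vertical above 0.3 rad).
It also fails if it takes over 42 s, if anything falls off the work surface, if the arm or the gripper's body presses on something with over 40 N, if the wrist force passes 120 N, or if a joint passes its speed limit or range.

ROBOT

A 7-joint arm with a two-finger parallel gripper is mounted at the origin on the work surface. World frame = base frame: x ahead of the robot, y to its left, z up, the work surface at z = 0. Lengths are in mm, angles in rad, forces in N, time in s.
With the tool pointing down it reaches from about 400 to 875 mm from the base axis. Payload 6.5 kg.
Tool frame: the origin (TCP) lies on the centre line of the jaws, within the pads' length; the fingertips stand 14 mm ahead of it and the grasp point (between the pads) lies 5 mm behind it; z points along the fingers, y is the line along which they close (so a half turn about z gives the same grasp; the last joint's range is limited). The gripper opens to 88 mm and grips with 3 to 60 N. Pads are 18 mm wide; open, the fingers measure 123 mm over their backs; the gripper's body (75 mm by 187 mm) begins 45 mm behind the grasp point.
Start: joints at [-1.287, 0.536, -0.004, 1.538, 0.003, 1.067, -0.071], TCP at [222.757, 610.63, 213.316] pointing down, gripper open.
Joint ranges: [-2.7, 2.7], [-0.37, 2.16], [-1.27, 1.26], [0.24, 2.4], [-1.31, 4.45], [0.19, 1.91], [-2.76, 2.76]. Speed limits (rad/s): [2.39, 2.39, 3.14, 3.14, 3.14, 3.14, 3.14].

INTERFACE

Orientations are given as [roll, pitch, yaw] about the fixed x, y, z axes, in that order (R = Rz(yaw) Ry(pitch) Rx(roll)).
In Python, from cell import robot, optics gives the robot as it stands (robot), with the cameras (optics).
- The arm moves only by the tool advance, called after "Call:" in YAML: its name, and indented under it one key for each argument. Schema: {"type":"object","properties":{"motion":{"type":"array","items":{"type":"array","items":{"type":"array","items":{"type":"number"},"minItems":5,"maxItems":5},"minItems":1,"maxItems":20},"minItems":1,"maxItems":1},"grip_force":{"type":"number"},"only":{"type":"string"},"quiet":{"type":"boolean"},"lines":{"type":"string"}},"required":["motion"],"additionalProperties":false}. motion is a list that holds a single list of rows (three levels of brackets), with 1 to 20 rows, each of 5 numbers: the finger opening in mm, then dx, dy, dz in parts of the range, where 1.0 means 80 cm, then a turn about the tool's z in normalised numbers (1 is 2 rad); each row is the pose to reach, as a shift and turn from the pose commanded when the call began, along the tool's axes at that moment; what a row does not reach only later rows make up. A row lasts 1/10 s, in which the tool goes at most 50 mm and 0.15 rad, less where a joint would pass 70% of its speed; a pose out of reach is approached as far as the arm can. The fingers move at their own pace and stop on an object; grip_force is the grip in N (left out, the last holds). Time passes only in rows, so rows that do not move let the fingers close. The tool returns the time, the measured TCP pose, the force, the opening and the grip force at its end. only (a regular expression) keeps the lines of the reply that match it, lines (a string "A,B") keeps lines A to B, and quiet returns only ok. No shift or turn number may pass 1 either way. Input that does not fit is refused with a message, and nothing moves.
- robot.state(): the state, without advancing time (a new reading comes with each control period).
- optics.snapshot(name): name is "side" or "top"; returns a dict with "img" (480x640x3 uint8, red, green, blue), "fov_y" (degrees; the focal length in pixels is half the picture's height over the tangent of half this angle, whatever the lens; pixels are square), "cx", "cy" (the principal point, pixels), "dist_coeffs" ([k1, k2, p1, p2, k3] as OpenCV has them; the pictures are not rectified), "extrinsics" (4x4, takes a point from camera to world coordinates). Camera axes: x right, y down, z forward; pixel columns grow to the right and rows downward; lengths in mm; the calibration is good to about 2 mm. A picture is of the moment at which its call begins. There is no depth.
- robot.sign_off(): hands the job in; it is judged then, once.
The state is a dict: "t": time; "joints": joint angles; "dq": joint speeds; "joint_efforts": joint torques, N m; "position": TCP position; "orientation": TCP orientation; "contact_force": force on the tool from outside, world axes, zero at the start; "ft_torque": the same for the moment, N m; "gripper_width": finger opening in mm; "gripper_force": force on a finger pad.
Only numpy, scipy, OpenCV 4.12 (cv2) and the standard library are available. Lean on these libraries where they do the work, as an engineer would, in place of code of your own. Each camera call takes 0.05 s, during which the arm holds its last target. There are 200 camera calls.

## Working session

There is one attempt and no reset: what is moved stays moved. The work goes in short steps, Python scripts to look and compute and a tool call to move; the robot and the scene stay as the last step left them, time stands still between calls to the robot, and variables do not carry over. Pictures are saved under pics/ and viewed, at most 10 in all, crops included, and the job is handed in when it is done.

```bash
mkdir -p pics; ls
```

Run:
```python
from cell import robot, optics
import cv2,numpy as np
for n in("top","side"):
    s=optics.snapshot(n); cv2.imwrite(f"pics/{n}0.png",s["img"][:,:,::-1])
    print(n,s["fov_y"],s["cx"],s["cy"],s["dist_coeffs"]);print(np.round(s["extrinsics"],3).tolist())
s=robot.state();print(s["position"],s["orientation"],s["t"],s["gripper_width"])
```

```text
cell.py
pics
top 46.79341819829184 319.07107500272286 236.86339638204163 [0.03360557 0.         0.         0.         0.        ]
[[0.006, -0.983, 0.183, 364.047], [-1.0, -0.012, -0.028, 11.816], [0.029, -0.183, -0.983, 955.715], [0.0, 0.0, 0.0, 1.0]]
side 48.16360689894293 316.33102103364524 244.04766631622223 [-0.09225685  0.          0.          0.          0.        ]
[[0.723, -0.366, 0.587, 46.371], [-0.691, -0.395, 0.605, -513.421], [0.01, -0.843, -0.538, 514.663], [0.0, 0.0, 0.0, 1.0]]
[222.60021353 610.09662114 212.56514383] [-3.14009916e+00  1.27899125e-04  2.79187625e+00] 0.1 88.20724051128177
```

View pics/top0.png

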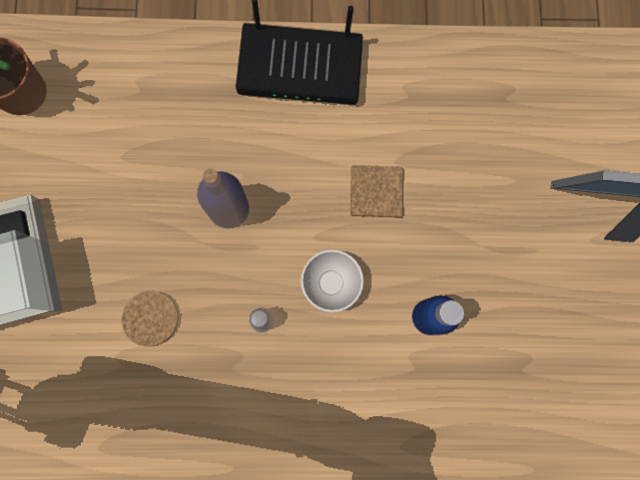

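View pics/side0.png

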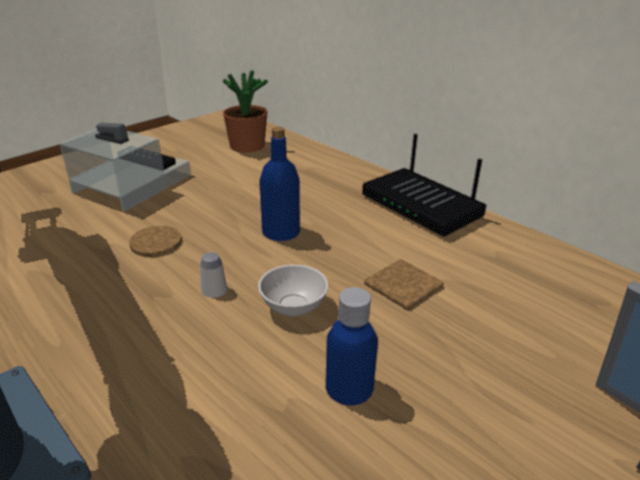

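The top view shows the short bottle's lid near (452,312) and the round coaster near (150,318). The tall bottle is near (222,200), and a bowl and a shaker sit between. The side view shows the lid at (354,307), the bottle base near (350,395) and the coaster at (156,241). Next I'll measure these.

Create h.py:
```python
from cell import robot, optics
import cv2,numpy as np
class V:
    def __init__(s,n):
        d=optics.snapshot(n); s.img=d["img"]; f=240/np.tan(np.radians(d["fov_y"]/2))
        s.K=np.array([[f,0,d["cx"]],[0,f,d["cy"]],[0,0,1.]]); s.D=np.array(d["dist_coeffs"],float); s.T=np.array(d["extrinsics"])
        s.hsv=cv2.cvtColor(s.img,cv2.COLOR_RGB2HSV)
    def ray(s,p):
        q=cv2.undistortPoints(np.array(p,float).reshape(-1,1,2),s.K,s.D).reshape(-1,2)
        return s.T[:3,3],np.c_[q,np.ones(len(q))]@s.T[:3,:3].T
    def plane(s,p,z):
        o,d=s.ray(p); return o+d*((z-o[2])/d[:,2])[:,None]
    def proj(s,P):
        W=np.linalg.inv(s.T); return cv2.projectPoints(np.array(P,float).reshape(-1,1,3),cv2.Rodrigues(W[:3,:3])[0],W[:3,3],s.K,s.D)[0].reshape(-1,2)
    def blob(s,m,c):
        "contour nearest to pixel c, of area > 60"
        m=cv2.morphologyEx(m.astype(np.uint8),cv2.MORPH_CLOSE,np.ones((5,5)))
        cs=[k for k in cv2.findContours(m,cv2.RETR_EXTERNAL,cv2.CHAIN_APPROX_NONE)[0] if cv2.contourArea(k)>60]
        return min(cs,key=lambda k:np.linalg.norm(k.reshape(-1,2).mean(0)-c))
    def circ(s,k,z):
        P=s.plane(k.reshape(-1,2),z)[:,:2].astype(np.float32)
        e=cv2.fitEllipse(P); return np.round(e[0],1),np.round(e[1],1)
```

Run:
```python
from h import *
t=V("top");si=V("side")
for v,n,L,C,B in((t,"top",(452,312),(150,318),(425,316)),(si,"side",(354,307),(156,241),(350,360))):
    for c in (L,C,B,(600,400) if n=="side" else (300,400)): print(n,c,v.hsv[c[1],c[0]])
    h,s,val=[v.hsv[:,:,i].astype(int) for i in range(3)]
    x,y,w,hh=0,0,0,0
    lid=v.blob((s<60)&(val>110),L); print(n,"lid",cv2.boundingRect(lid),v.circ(lid,146))
    blue=v.blob((h>105)&(h<130)&(s>130),B); print("blue",cv2.boundingRect(blue))
    roi=np.zeros_like(s); roi[C[1]-40:C[1]+40,C[0]-40:C[0]+40]=1
    bl=cv2.GaussianBlur(v.img,(5,5),0).astype(int)
    cork=v.blob((roi>0)&(bl[:,:,0]<175 if n=="top" else (bl[:,:,0]<150)&(roi>0)),C); print("coaster",cv2.boundingRect(cork),v.circ(cork,10))
    if n=="top": print("img coaster",v.img[318,150],v.img[318,100])
    else: print(v.img[241,156],v.img[215,120])
```

```text
top (452, 312) [160   4 171]
top (150, 318) [ 15 109 171]
top (425, 316) [112 164  90]
top (300, 400) [ 17  98 112]
top lid (439, 300, 25, 25) (array([ 405.6, -204.2]), array([34.4, 35.8]))
blue (413, 296, 44, 38)
coaster (110, 289, 80, 58) (array([403.9, 262.1]), array([ 96.5, 124.3]))
img coaster [171 134  98] [185 151 114]
side (354, 307) [120   7 112]
side (156, 241) [ 16 121 137]
side (350, 360) [110 185  66]
side (600, 400) [ 16 113 154]
side lid (339, 287, 32, 21) (array([ 404. , -205.6]), array([34., 37.]))
blue (327, 321, 50, 84)
coaster (129, 226, 56, 33) (array([395.8, 253.9]), array([ 94.6, 109.3]))
[137 106  72] [161 127  89]
```

Run:
```python
from h import *
for n,C,r in(("top",(150,318),38),("side",(156,241),32)):
    v=V(n); best=None
    sub=cv2.medianBlur(v.img,7)[C[1]-r:C[1]+r,C[0]-r:C[0]+r].copy()
    g=sub[:,:,0]
    th,m=cv2.threshold(g,0,255,cv2.THRESH_BINARY_INV+cv2.THRESH_OTSU)
    m=cv2.morphologyEx(m,cv2.MORPH_CLOSE,np.ones((7,7)));m=cv2.morphologyEx(m,cv2.MORPH_OPEN,cv2.getStructuringElement(2,(21,21) if n=="top" else (21,13)))
    M=np.zeros(v.img.shape[:2],np.uint8);M[C[1]-r:C[1]+r,C[0]-r:C[0]+r]=m
    k=v.blob(M>0,C);print(n,th,cv2.boundingRect(k),v.circ(k,10),v.circ(k,5))
    o=v.img.copy();cv2.drawContours(o,[k],-1,(255,0,0),1)
    # predicted 92 mm circle at the fit
    a=np.linspace(0,6.28,80);c=v.circ(k,10)[0]
    for p in v.proj(np.c_[c[0]+46*np.cos(a),c[1]+46*np.sin(a),a*0+10]):o[int(round(p[1])),int(round(p[0]))]=(0,255,0)
    o=cv2.resize(o[C[1]-50:C[1]+50,C[0]-65:C[0]+65],None,fx=3,fy=3,interpolation=0)
    out=o if n=="top" else np.hstack([out,o])
cv2.imwrite("pics/c.png",out[:,:,::-1])
```

```text
top 167.0 (122, 290, 59, 57) (array([399.6, 264.1]), array([91.2, 95.7])) (array([399.8, 265.5]), array([91.6, 96.2]))
side 142.0 (130, 227, 53, 31) (array([395.1, 253.8]), array([ 90.9, 103.6])) (array([398.5, 261.4]), array([ 91.8, 104.6]))
```

View pics/c.png

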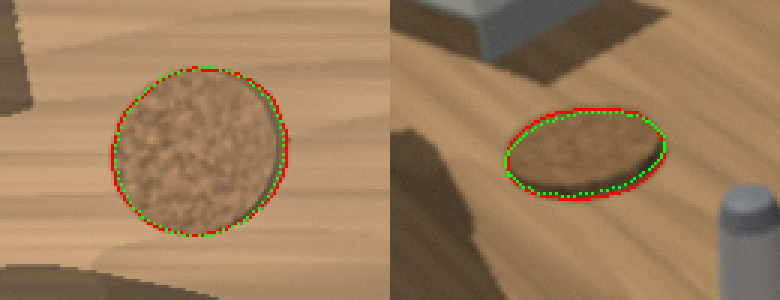

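The overlay fits the rim. The contour also takes in the disc's side wall, so the true centre lies slightly towards +y, at about (400,265). Next I'll locate the tall bottle and the other obstacles, and work out the moves.

Run:
```python
from h import *
from scipy.spatial.transform import Rotation as R
t=V("top");si=V("side")
print("tall cork z200",t.plane([(210,174)],200),si.plane([(278,131)],200))
print("shaker top z70",t.plane([(259,318)],70)," plant-box corner",t.plane([(45,225),(60,312)],60),"bowl",t.plane([(333,280)],40))
# lid axis: triangulate top-face centres
o1,d1=t.ray([(451,312)]);o2,d2=si.ray([(354.5,297)])
A=np.c_[d1[0],-d2[0]];u=np.linalg.lstsq(A,o2-o1,rcond=None)[0];print("lid tri",o1+u[0]*d1[0],o2+u[1]*d2[0])
T=R.from_euler("xyz",robot.state()["orientation"])
p=np.array([222.757,610.63,213.316]);W=[(222,610,330),(405,-204.5,330),(405,-204.5,128),(405,-204.5,270),(400,265,270),(400,265,138)]
for w in W: print(w,np.round(T.inv().apply(np.array(w)-p),1));p=np.array(w)
```

```text
tall cork z200 [[593.02035302 144.36329699 200.        ]] [[580.60193514 130.97770286 200.        ]]
shaker top z70 [[398.10737269  80.57651589  70.        ]]  plant-box corner [[545.27391061 428.77724831  60.        ]
 [406.291555   392.44403321  60.        ]] bowl [[462.40967393 -37.64468191  40.        ]]
lid tri [ 406.23162534 -204.48375639  143.83149255] [ 406.12056757 -204.3910401   143.80102089]
(222, 610, 330) [   0.5   -0.9 -116.7]
(405, -204.5, 330) [-4.510e+02 -7.025e+02  1.000e-01]
(405, -204.5, 128) [  0.   0. 202.]
(405, -204.5, 270) [  -0.   -0. -142.]
(400, 265, 270) [ 1.656e+02  4.394e+02 -1.000e-01]
(400, 265, 138) [  0.   0. 132.]
```

The rows are not in the units I measure in: shifts go in shares of 80 cm and turns go in shares of 2 rad. I convert before sending: -417 mm / 800 = -0.5213, -391 mm / 800 = -0.4888.

Call:
advance:
  motion:
    - [[88,0,0,-0.0625,0],[88,0,0,-0.125,0],[88,0,0,-0.1463,0],[88,-0.5213,-0.4888,-0.1463,0],[88,-0.5213,-0.4888,-0.1463,0],[88,-0.5213,-0.4888,-0.1463,0],[88,-0.5213,-0.4888,-0.1463,0],[88,-0.5213,-0.4888,-0.1463,0],[88,-0.5213,-0.4888,-0.1463,0],[88,-0.5213,-0.4888,-0.1463,0],[88,-0.5213,-0.4888,-0.1463,0],[88,-0.5213,-0.4888,-0.1463,0],[88,-0.5213,-0.4888,-0.1463,0],[88,-0.5213,-0.4888,-0.1463,0],[88,-0.5213,-0.4888,-0.1463,0],[88,-0.5213,-0.4888,-0.1463,0]]
  grip_force: 20

```text
t: 2.0
position: [481.7, 96.6, 330.6]
orientation: [-3.141, 0.001, 2.785]
contact_force: [0.3, 0.4, -0.5]
gripper_width: 88.1
gripper_force: 0.0
```

```bash
python3 -c "
from cell import robot, optics;s=robot.state();print(s['joints'],s['orientation'])"
```

```text
[-0.5978186   0.1427506   0.34666203  1.81503512 -0.0508072   1.19192192
  0.97874535] [-3.14105746e+00  1.24767110e-03  2.78518062e+00]
```

Scaled: -312 mm / 800 = -0.39, 100 mm / 800 = 0.125.

Call:
advance:
  motion:
    - [[88,-0.0425,-0.39,0,0],[88,-0.0425,-0.39,0,0],[88,-0.0425,-0.39,0,0],[88,-0.0425,-0.39,0,0],[88,-0.0425,-0.39,0,0],[88,-0.0425,-0.39,0,0],[88,-0.0425,-0.39,0,0],[88,-0.0425,-0.39,0,0],[88,-0.0425,-0.39,0.0625,0],[88,-0.0425,-0.39,0.125,0],[88,-0.0425,-0.39,0.15,0],[88,-0.0425,-0.39,0.15,0],[88,-0.0425,-0.39,0.15,0]]

```text
t: 3.3
position: [406.5, -202.9, 210.9]
orientation: [3.141, 0.0, 2.794]
contact_force: [1.0, -0.5, 1.1]
gripper_width: 88.2
gripper_force: 0.0
```

Run:
```python
from h import *
s=robot.state();print(s["position"],s["joints"])
for n in("top","side"):
    o=V(n).img; out=o if n=="top" else np.hstack([out,o])
cv2.imwrite("pics/d.png",cv2.resize(out,(800,300))[:,:,::-1])
```

```text
[ 406.52576073 -202.93081864  210.85742219] [-0.17369383  0.22821858  0.62302235  2.06472368 -0.17015983  0.89754078
  1.76708373]
```

View pics/d.png

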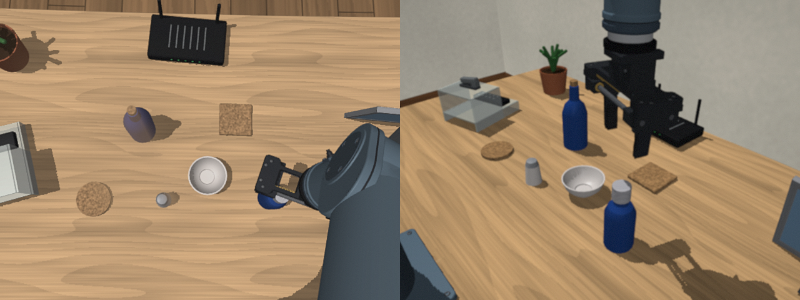

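Run:
```python
from h import *
v=V("side");t=V("top");ax=np.array([.342,.94,0])
c=np.array([406.5,-202.9,197])
print(v.proj([c,c+44*ax,c-44*ax]),t.proj([c+44*ax,c-44*ax,[406,-204,146]]))
cv2.imwrite("pics/e.png",np.hstack([cv2.resize(v.img[0:300,230:500],None,fx=1.4,fy=1.4),cv2.resize(t.img[200:400,370:570],(400,420))])[:,:,::-1])
```

```text
[[356.17989654 256.70648314]
 [338.21627294 236.59263378]
 [376.36177741 279.32197573]] [[429.54343328 298.46948161]
 [490.88605644 321.32834378]
 [451.06756471 312.08312685]]
```

View pics/e.png

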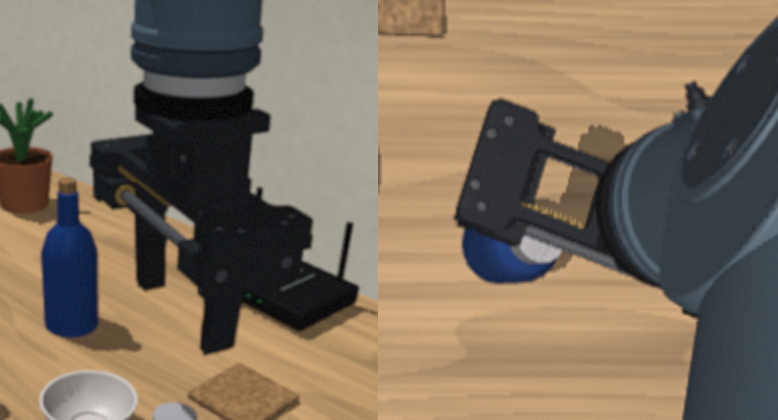

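The left half shows the fingertip ends at about (337,207) and (386,250) in the side picture. The reported pose predicts (338,237) and (376,279), so they disagree and I'll check before descending.

Run:
```python
from h import *
v=V("side");t=V("top")
for z in (197,210,225,240,255): 
    a=v.plane([(337,207),(386,250)],z)[:,:2]; print(z,a.round(),"mid",a.mean(0).round(1),"len",np.linalg.norm(a[1]-a[0]).round())
print("state",robot.state()["position"])
# dark gripper pixels, both views, in top crop: rails
print(t.plane([(451,289)],260))
```

```text
197 [[ 470. -112.]
 [ 440. -216.]] mid [ 455.  -164.1] len 108.0
210 [[ 453. -128.]
 [ 424. -228.]] mid [ 438.3 -178.3] len 104.0
225 [[ 433. -147.]
 [ 405. -242.]] mid [ 419.  -194.8] len 99.0
240 [[ 413. -166.]
 [ 387. -256.]] mid [ 399.7 -211.3] len 94.0
255 [[ 393. -185.]
 [ 368. -270.]] mid [ 380.4 -227.8] len 89.0
state [ 406.33095078 -204.32969069  211.26017664]
[[ 428.94230592 -174.65902314  260.        ]]
```

Run:
```python
from h import *
v=V("side");t=V("top");s=robot.state();c=np.array(s["position"]);ax=np.array([.342,.94,0]);bx=np.array([-.94,.342,0])
def z(p):return c*[1,1,0]+[0,0,p]
for zz in (251,280,300): print(zz,t.proj([z(zz)+93.5*ax+37.5*bx,z(zz)+93.5*ax-37.5*bx]).round().tolist(), v.proj([z(zz)+93.5*ax-37.5*bx,z(zz)+93.5*ax+37.5*bx]).round().tolist())
o=[cv2.resize(t.img[220:360,380:520],(560,560),interpolation=2)[:, :],cv2.resize(v.img[80:280,280:340],(168,560))]
im=v.img[80:280,280:480];cv2.imwrite("pics/f.png",np.hstack([cv2.resize(t.img[230:340,400:510],(400,400),interpolation=2),cv2.resize(im,(400,400),interpolation=2)])[:,:,::-1])
```

```text
251 [[394.0, 310.0], [413.0, 255.0]] [[351.0, 171.0], [291.0, 181.0]]
280 [[398.0, 309.0], [417.0, 251.0]] [[352.0, 147.0], [290.0, 157.0]]
300 [[401.0, 308.0], [421.0, 249.0]] [[353.0, 131.0], [290.0, 140.0]]
```

View pics/f.png

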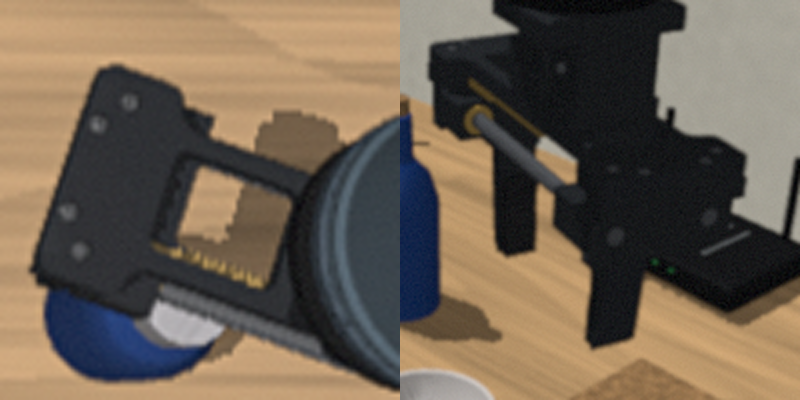

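Horizontally the reported pose agrees with the top view, and the gripper straddles the lid. The side view puts the fingertips about 35–40 mm higher than reported. Going down to the nominal grasp height is safe either way, so I'll do that and look again.

Scaled: 83 mm / 800 = 0.1038, 75 mm / 800 = 0.0938.

Call:
advance:
  motion:
    - [[88,0,0,0.025,0],[88,0,0,0.05,0],[88,0,0,0.075,0],[88,0,0,0.0938,0],[88,0,0,0.1038,0],[88,0,0,0.1038,0],[88,0,0,0.1038,0]]

```text
t: 4.4
position: [405.9, -204.6, 127.8]
orientation: [-3.142, 0.001, 2.792]
contact_force: [0.5, -0.5, -0.1]
gripper_width: 88.2
gripper_force: 0.0
```

Run:
```python
from h import *
v=V("side");c=np.array(robot.state()["position"]);print(c)
ax=np.array([.342,.94,0]);tip=c-[0,0,14]
print(v.proj([tip+52*ax,tip-52*ax,[405.5,-204.5,146]]).round())
cv2.imwrite("pics/g.png",cv2.resize(v.img[150:420,250:480],None,fx=2.2,fy=2.2)[:,:,::-1])
```

```text
[ 406.07896885 -204.64201863  128.02705336]
[[334. 292.]
 [375. 347.]
 [354. 296.]]
```

View pics/g.png

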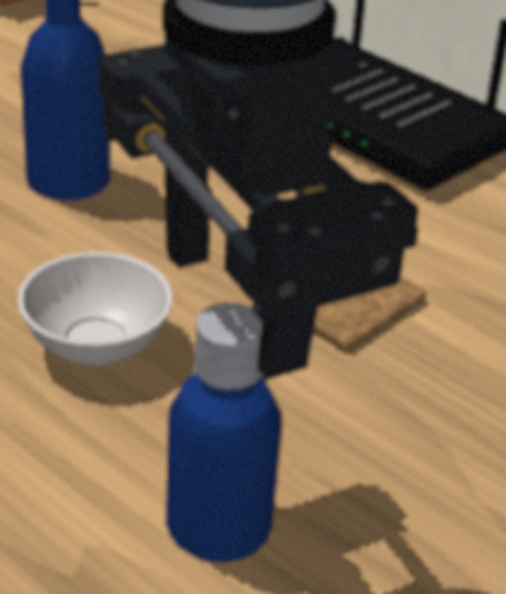

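The right tip is at (380,319) and the lid top at about (354,296). The lateral alignment is fine, and the tips look to be just at the height of the lid's top. Going 25 mm lower is safe on either reading: the gripper body stays above 150 mm, and the 88 mm opening clears the shoulder.

Scaled: 25 mm / 800 = 0.0313, 16 mm / 800 = 0.02.

Call:
advance:
  motion:
    - [[88,0,0,0.01,0],[88,0,0,0.02,0],[88,0,0,0.0313,0],[88,0,0,0.0313,0],[88,0,0,0.0313,0]]

```text
t: 4.95
position: [405.2, -204.4, 102.0]
orientation: [-3.141, -0.001, 2.792]
contact_force: [-0.2, -0.2, 0.7]
gripper_width: 88.3
gripper_force: 0.0
```

Run:
```python
from h import *
v=V("side");print(robot.state()["position"])
cv2.imwrite("pics/i.png",cv2.resize(v.img[200:420,270:460],None,fx=2.2,fy=2.2)[:,:,::-1])
```

```text
[ 405.48567243 -204.46044703  102.24637756]
```

View pics/i.png

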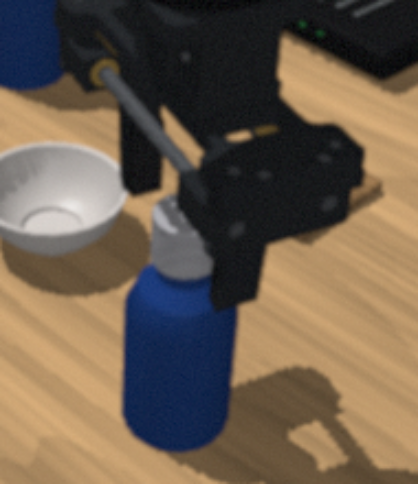

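The right tip is at (375,338) and the left at (334,287), which puts both at z ≈ 123. The fingers straddle the lid, so the reported z reads about 35 mm low. I'll go down 4 mm and close.

Scaled: 4 mm / 800 = 0.005.

Call:
advance:
  motion:
    - [[88,0,0,0.005,0],[60,0,0,0.005,0],[30,0,0,0.005,0],[30,0,0,0.005,0],[30,0,0,0.005,0],[30,0,0,0.005,0],[30,0,0,0.005,0],[30,0,0,0.005,0],[30,0,0,0.005,0],[30,0,0,0.005,0],[30,0,0,0.005,0],[30,0,0,0.005,0]]
  grip_force: 30

```text
t: 6.2
position: [405.6, -204.3, 98.4]
orientation: [3.141, 0.0, 2.792]
contact_force: [0.2, 0.8, 1.6]
gripper_width: 35.4
gripper_force: 30.0
```

Gripped at 35.4 mm, which matches the lid diameter. Now lifting.

Scaled: -140 mm / 800 = -0.175, -135 mm / 800 = -0.1688.

Call:
advance:
  motion:
    - [[30,0,0,-0.0063,0],[30,0,0,-0.0188,0],[30,0,0,-0.0375,0],[30,0,0,-0.0625,0],[30,0,0,-0.0875,0],[30,0,0,-0.1125,0],[30,0,0,-0.1375,0],[30,0,0,-0.1563,0],[30,0,0,-0.1688,0],[30,0,0,-0.175,0],[30,0,0,-0.175,0],[30,0,0,-0.175,0]]

```text
t: 7.4
position: [405.1, -204.1, 237.8]
orientation: [-3.142, -0.001, 2.792]
contact_force: [0.0, 0.7, -3.2]
gripper_width: 35.2
gripper_force: 30.0
```

Run:
```python
from h import *
v=V("side");h,s,val=[v.hsv[:,:,i].astype(int) for i in range(3)]
k=v.blob((h>105)&(h<130)&(s>130),(350,250));print(cv2.boundingRect(k))
print("expected base px",v.proj([[405.5,-204.5,z] for z in(100,140)]).round())
```

```text
(328, 217, 58, 100)
expected base px [[352. 327.]
 [354. 300.]]
```

Scaled: 439 mm / 800 = 0.5488, 166 mm / 800 = 0.2075.

Call:
advance:
  motion:
    - [[30,0.0025,0.0125,0,0],[30,0.0063,0.0375,0,0],[30,0.0113,0.0688,0,0],[30,0.0163,0.1,0,0],[30,0.0213,0.1313,0,0],[30,0.0263,0.1625,0,0],[30,0.0313,0.1938,0,0],[30,0.0375,0.225,0,0],[30,0.0438,0.2563,0,0],[30,0.0538,0.2875,0,0],[30,0.0688,0.3188,0,0],[30,0.0863,0.35,0,0],[30,0.105,0.3813,0,0],[30,0.1238,0.4125,0,0],[30,0.1425,0.4438,0,0],[30,0.1613,0.475,0,0],[30,0.1788,0.5025,0,0],[30,0.1938,0.5263,0,0],[30,0.2038,0.5425,0,0],[30,0.2075,0.5488,0,0]]

```text
t: 9.45
position: [399.0, 266.6, 237.9]
orientation: [-3.141, -0.001, 2.794]
contact_force: [0.3, -0.2, -3.9]
gripper_width: 35.1
gripper_force: 30.0
```

Call:
advance:
  motion:
    - [[30,0,0,0,0],[30,0,0,0.025,0],[30,0,0,0.0563,0],[30,0,0,0.0813,0],[30,0,0,0.1,0],[30,0,0,0.1,0],[30,0,0,0.1,0]]

```text
t: 10.15
position: [400.6, 264.0, 158.7]
orientation: [-3.141, 0.0, 2.79]
contact_force: [0.9, -0.2, -2.7]
gripper_width: 35.2
gripper_force: 30.0
```

Run:
```python
from h import *
for n in("top","side"):
    o=V(n).img; o=o[180:420,0:320] if n=="top" else o[100:340,40:360]; out=o if n=="top" else np.hstack([out,o])
cv2.imwrite("pics/j.png",cv2.resize(out,(800,300))[:,:,::-1])
```

```text
(no output)
```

View pics/j.png

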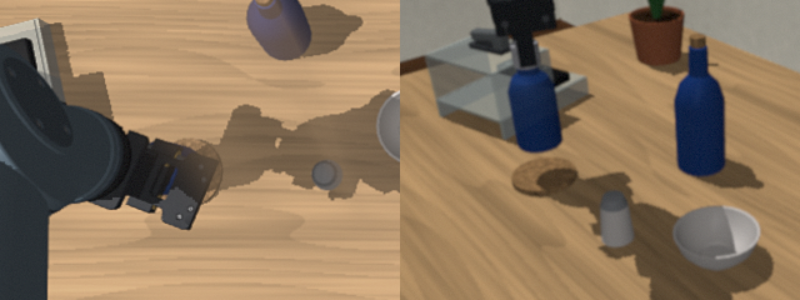

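Run:
```python
from h import *
v=V("side");h,s,val=[v.hsv[:,:,i].astype(int) for i in range(3)]
k=v.blob((h>105)&(h<130)&(s>130),(254,190)).reshape(-1,2);print(cv2.boundingRect(k))
a=np.linspace(0,6.28,100)
for z in (55,60,65):
    p=v.proj(np.vstack([np.c_[400+31*np.cos(a),265+31*np.sin(a),a*0+zz] for zz in(z,z+70)]));q=p[:100]
    print(z,"pred base x",q[:,0].min(),q[:,0].max(),"ymax",q[:,1].max(),"body x",p[:,0].min(),p[:,0].max())
for y in range(190,222,4):
    r=k[k[:,1]==y,0];print(y,r.min() if len(r) else 0,r.max() if len(r) else 0)
print("coaster pred",v.proj([[400,265,10]]))
```

```text
(261, 138, 38, 102)
55 pred base x 133.07977075287596 169.31938309313873 ymax 224.78505131062667 body x 126.05948923319815 169.31938309313873
60 pred base x 132.5910848322647 168.93701144502015 ymax 222.23082972091112 body x 125.54328931744803 168.93701144502015
65 pred base x 132.10044183068797 168.55311931006324 ymax 219.66180801439347 body x 125.02512482158687 168.55311931006324
190 261 297
194 261 297
198 261 297
202 262 297
206 262 297
210 262 298
214 262 298
218 263 298
coaster pred [[155.11673352 237.69564824]]
```

Run:
```python
from h import *
v=V("side");h,s,val=[v.hsv[:,:,i].astype(int) for i in range(3)]
k=v.blob((h>105)&(h<130)&(s>110),(148,188)).reshape(-1,2);print(cv2.boundingRect(k))
for y in range(170,222,6):
    r=k[k[:,1]==y,0];print(y,r.min() if len(r) else 0,r.max() if len(r) else 0)
```

```text
(127, 154, 41, 67)
170 127 162
176 128 163
182 128 164
188 130 165
194 131 166
200 132 167
206 133 167
212 134 167
218 138 160
```

The bottle's base is at columns 133–167, bottom row 220. That matches the prediction for a bottle standing over the coaster centre with its base 60 mm up, so I'll lower it.

Scaled: 48 mm / 800 = 0.06, 47 mm / 800 = 0.0588.

Call:
advance:
  motion:
    - [[30,0,0,0.015,0],[30,0,0,0.03,0],[30,0,0,0.0425,0],[30,0,0,0.0513,0],[30,0,0,0.0563,0],[30,0,0,0.0588,0],[30,0,0,0.06,0],[30,0,0,0.06,0],[30,0,0,0.06,0]]

```text
t: 11.25
position: [400.3, 265.1, 110.6]
orientation: [3.141, 0.0, 2.792]
contact_force: [-0.2, -0.1, -2.8]
gripper_width: 35.2
gripper_force: 30.0
```

Call:
advance:
  motion:
    - [[30,0,0,0.0006,0],[30,0,0,0.0013,0],[30,0,0,0.0019,0],[30,0,0,0.0019,0],[30,0,0,0.0019,0]]

```text
t: 11.75
position: [400.1, 264.9, 108.8]
orientation: [3.142, 0.0, 2.792]
contact_force: [0.3, 0.6, -2.3]
gripper_width: 35.4
gripper_force: 30.0
```

Call:
advance:
  motion:
    - [[30,0,0,0.0006,0],[30,0,0,0.0013,0],[30,0,0,0.0013,0],[30,0,0,0.0013,0]]

```text
t: 12.15
position: [400.3, 265.1, 108.3]
orientation: [3.141, 0.0, 2.792]
contact_force: [-2.2, -2.0, 6.4]
gripper_width: 35.1
gripper_force: 30.0
```

Call:
advance:
  motion:
    - [[30,0,0,0.0006,0],[30,0,0,0.0006,0],[30,0,0,0.0006,0]]

```text
t: 12.45
position: [400.5, 265.2, 108.3]
orientation: [3.141, 0.0, 2.792]
contact_force: [-3.5, -1.8, 11.4]
gripper_width: 35.3
gripper_force: 30.0
```

The bottle is on the coaster. I'll relieve the load a little, open, and retreat.

Scaled: -0.7 mm / 800 = -0.0009.

Call:
advance:
  motion:
    - [[30,0,0,-0.0009,0],[30,0,0,-0.0009,0],[38,0,0,-0.0009,0],[44,0,0,-0.0009,0],[55,0,0,-0.0009,0],[70,0,0,-0.0009,0],[80,0,0,-0.0009,0],[80,0,0,-0.0009,0],[80,0,0,-0.0009,0],[80,0,0,-0.0009,0]]
  grip_force: 10

```text
t: 13.45
position: [400.0, 265.0, 108.0]
orientation: [3.142, 0.0, 2.792]
contact_force: [1.5, 0.2, -0.4]
gripper_width: 79.9
gripper_force: 0.0
```

Call:
advance:
  motion:
    - [[80,0,0,-0.0125,0],[80,0,0,-0.0375,0],[80,0,0,-0.075,0],[80,0,0,-0.125,0],[80,0,0,-0.175,0],[80,0,0,-0.225,0],[80,0,0,-0.225,0],[80,0,0,-0.225,0]]

```text
t: 14.25
position: [400.3, 265.2, 289.1]
orientation: [3.139, 0.001, 2.792]
contact_force: [-0.3, 0.5, -0.9]
gripper_width: 80.0
gripper_force: 0.0
```

Run:
```python
from h import *
v=V("side");h,s,val=[v.hsv[:,:,i].astype(int) for i in range(3)]
k=v.blob((h>105)&(h<130)&(s>110),(150,210)).reshape(-1,2);print(cv2.boundingRect(k))
for y in range(200,258,8):
    r=k[k[:,1]==y,0];print(y,r.min() if len(r) else 0,r.max() if len(r) else 0)
a=np.linspace(0,6.28,100);q=v.proj(np.c_[400+31*np.cos(a),265+31*np.sin(a),a*0+10]);print(q.min(0),q.max(0))
cv2.imwrite("pics/k.png",cv2.resize(v.img[100:290,60:310],None,fx=3,fy=3)[:,:,::-1])
```

```text
(131, 183, 42, 64)
200 131 166
208 133 167
216 135 168
224 137 169
232 138 171
240 140 170
248 0 0
256 0 0
[137.39035962 228.76165125] [172.69271825 247.12313809]
```

View pics/k.png

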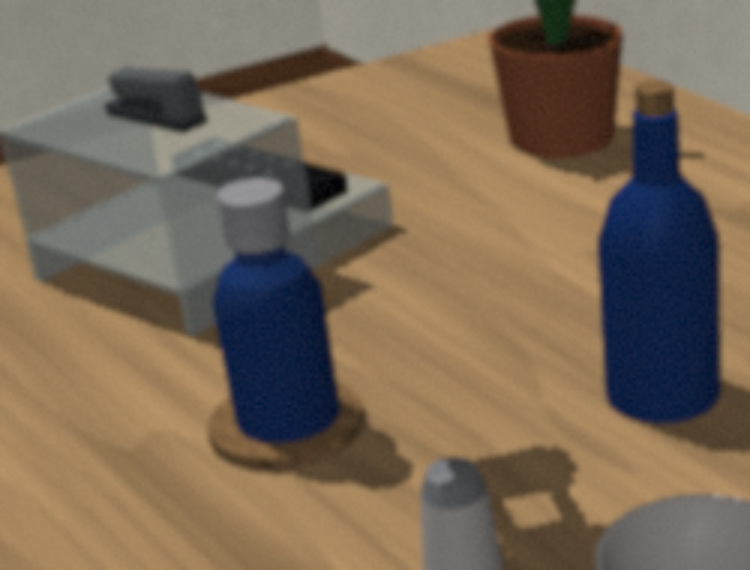

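The bottle stands upright on the round coaster. Its base is at columns 138–172 and the coaster spans 130–182, with cork visible all round. The tall bottle has not moved.

```bash
python3 -c "
from cell import robot, optics
print(robot.sign_off())"
```

```text
the job is handed in; nothing more can be done
None
```

The short bottle was set down gently, upright on the round coaster, an estimated 7 mm or less off-centre. The tall bottle was not touched, and the job was handed in at about 14 s (no verdict came back).

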